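# Turn a jar before the inspection camera

## Task

Pick up the tallest of the three jars and, holding it upright over the round pad and clear of it, at the height of the small inspection camera's lens, show the lens its label, then (after a quarter turn either way) one of its flanks, then its back, pausing about a second at each. Then stand it upright on the middle of the pad and let go; leave the other two jars where they are.

Things in the scene. Friction and masses are not known exactly. Their poses are not given: they have to be found in the camera images.
- tall_jar: the jar to show: closed round jar with a black screw cap, the tallest of the three, 46 mm across and 62 mm tall (straight body to about 38 mm, shoulder to 50 mm, cap 42 mm across above it), 0.06 to 0.13 kg, mass centred near mid-height. Origin at the centre of its underside, z up. The printed paper label is on its -x side (outward normal -x), the back is its +x side, the flanks are its +y and -y sides; at the start the label faces the robot within about 45 degrees
- slim_jar: bystander: slimmer, lower jar, 40 mm across and 54 mm tall, white cap, about 0.09 kg; origin at the centre of its underside
- squat_jar: bystander: wide, squat jar, 52 mm across and 48 mm tall, white cap, about 0.09 kg; origin at the centre of its underside
- viewer: the inspection stand, fixed to the bench: an aluminium base plate 76 x 210 mm, 5 mm thick, with a dark round rubber pad near one end and, at the other end, a black camera head on a short post (top of the head 78 mm above the bench). Origin on the bench surface under the pad's centre; +y points from the pad to the camera, z up; the lens looks along -y at the pad
- pad (a point): centre of the top of the round pad, 60 mm across, 8 mm above the bench; axes as the viewer's
- lens (a point): centre of the lens's front, 58 mm above the bench, 120 mm from the pad's centre horizontally
Things that resemble listed ones, but are neither listed nor needed, are in the scene too. Leave any orange or pink look-alike of the tall_jar alone.

How it is judged:
On the way, in this order (a step that is already met when the one before it is completed fails the run):
1. the tallest jar is held over the pad, clear of it, with its label to the lens (horizontal distance between tall_jar and pad below 0.02 m and z of tall_jar in the frame of pad between 0.006 and 0.045 m and angle between tall_jar's own z axis and vertical below 0.2 rad and contact force between the fingers and tall_jar above 0.5 N and angle between the x axis of tall_jar and the y axis of viewer, either way round below 0.27 rad and x of lens in the frame of tall_jar below 0 m), for 0.4 s.
2. held there with a flank to the lens (horizontal distance between tall_jar and pad below 0.02 m and z of tall_jar in the frame of pad between 0.006 and 0.045 m and angle between tall_jar's own z axis and vertical below 0.2 rad and contact force between the fingers and tall_jar above 0.5 N and angle between the y axis of tall_jar and the y axis of viewer, either way round below 0.27 rad), for 0.4 s.
3. held there with its back to the lens (horizontal distance between tall_jar and pad below 0.02 m and z of tall_jar in the frame of pad between 0.006 and 0.045 m and angle between tall_jar's own z axis and vertical below 0.2 rad and contact force between the fingers and tall_jar above 0.5 N and angle between the x axis of tall_jar and the y axis of viewer, either way round below 0.27 rad and x of lens in the frame of tall_jar above 0 m), for 0.4 s.
At the end, for the whole second after the job is handed in: the tallest jar stands upright (within 6 degrees), at rest and released on the round pad, its centre within 20 mm of the pad's centre; the other two jars are within 30 mm of where they stood (horizontal distance between tall_jar and pad below 0.02 m and z of tall_jar in the frame of pad between -0.004 and 0.004 m and angle between tall_jar's own z axis and vertical below 0.1 rad and linear speed of tall_jar below 0.02 m/s and contact force between the fingers and tall_jar below 0.1 N and distance of each of slim_jar, squat_jar from where it was at the start of the episode below 0.03 m); the robot touches nothing.
It fails at once if another jar is moved by more than 30 mm or knocked over (distance of any of slim_jar, squat_jar from where it was at the start of the episode above 0.03 m or angle between any of slim_jar, squat_jar's own z axis and vertical above 0.5 rad).
It fails at once if the tallest jar is tipped over (by more than 45 degrees) (angle between tall_jar's own z axis and vertical above 0.79 rad).
It also fails if it takes over 51 s, if anything falls off the work surface, if the arm or the gripper's body presses on something with over 40 N, if the wrist force passes 120 N, or if a joint passes its speed limit or range.

## Robot

A 6-joint arm with a two-finger parallel gripper is mounted at the origin on a cart in front of the work surface, level with it; the furniture and walls round the work are solid. World frame = base frame: x ahead of the robot, y to its left, z up, the work surface at z = 0. Lengths are in m, angles in rad, forces in N, time in s.
With the tool pointing down it reaches from about 0.35 to 0.85 m from the base axis. Payload 8.1 kg.
Tool frame: the origin (TCP) lies on the front face of the gripper's body, between the roots of the fingers; the fingertips stand 84 mm ahead of it and the grasp point (between the pads) lies 65 mm ahead of it; x points along the fingers, y is the direction in which the jaws open and shut, and the axes are right-handed (so a half turn about x gives the same grasp; the last joint's range is limited). The gripper opens to 93 mm and grips with 3 to 60 N. Pads are 15 mm wide; open, the fingers measure 128 mm over their backs; the gripper's body (75 mm by 188 mm) begins 65 mm behind the grasp point.
Start: joints at [-1.318, 0.13, 1.488, -0, 1.523, -0.085], TCP at [0.199, -0.566, 0.303] pointing down, gripper open.
Joint ranges: [-2.96, 2.96], [-0.89, 2.26], [0.02, 2.5], [-1.34, 4.48], [0, 2.73], [-2.66, 2.66]. Speed limits (rad/s): [2.39, 2.39, 2.79, 3.14, 3.14, 3.14].

## Interface

Orientations are given as a rotation vector (axis times angle).
In Python, from plant import telemetry, read_camera, camera_params, robot gives the robot as it stands.
- The arm moves only by the tool step_arm, never from a script. Its argument "commands" is a list of rows, each an object with "xyz": the shift along the tool's x, y, z in mm, a list of three; "turn": the turn, a rotation vector about the tool's x, y, z in rad, a list of three; "grip": the finger opening in mm, from 0 to 93. In form: [{"xyz": [dx, dy, dz], "turn": [ax, ay, az], "grip": grip}, ...]. A call has 1 to 12 rows; each row is the pose to reach, as a shift and turn from the pose commanded when the call began, along the tool's axes at that moment; what a row does not reach only later rows make up. A row lasts 1/8 s, in which the tool goes at most 62.5 mm and 10.7 degrees, less where a joint would pass 70% of its speed; a pose out of reach is approached as far as the arm can. A call with a gripper value outside its range is refused whole. The fingers move at their own pace and stop on an object; "force" is the grip in N (left out, the last holds). Time passes only in rows, so rows that repeat a pose let the fingers close. It gives the time, the measured TCP pose, the force and the opening at its end, in the units of the state.
- telemetry.read_state(): the state, without advancing time (a new reading comes with each control period).
- read_camera(name): name is "scene" or "side" or "wrist"; returns the picture (400x640x3 uint8, red, green, blue); there is no depth.
- camera_params(name): a dict with "mtx" (3x3 intrinsics, pixels), "k1" (the pictures are not rectified: a ray, as slopes to the right and down, at radius r is drawn at 1 + k1 r^2 times it, then the intrinsics apply), "rvec" (rotation vector, rad) and "tvec" (3), from world to camera coordinates, as OpenCV has them. Camera axes: x right, y down, z forward; pixel columns grow to the right and rows downward; lengths in m; the calibration is good to about 2 mm. A picture is of the moment at which its call begins: read the wrist's pose just before it. camera_params takes no time and is no camera call; for the wrist camera it gives the pose at the moment of the call.
- robot.close_job(): hands the job in, once; it reports no verdict.
The state is a dict: "t": time; "q": joint angles; "dq": joint speeds; "joint_torque": joint torques, N m; "tool_pos": TCP position; "orientation": TCP orientation; "force": force on the tool from outside, world axes, zero at the start; "wrist_torque": the same for the moment, N m; "opening": finger opening in m.
Only numpy, scipy, OpenCV 4.12 (cv2) and the standard library are available. Lean on these libraries where they do the work, as an engineer would, in place of code of your own. Each camera call takes 0.05 s, during which the arm holds its last target. There are 200 camera calls.

## Working session

There is one attempt and no reset: what is moved stays moved. The work goes in short steps, Python scripts to look and compute and a tool call to move; the robot and the scene stay as the last step left them, time stands still between calls to the robot, and variables do not carry over. Pictures are saved under pics/ and viewed, about 8 in all and at most 12, crops included, and the job is handed in when it is done.

Besides the shell and the picture viewer there is one more tool, called after "Emit:" by a JSON object that holds its "fn" and its "kwargs", one argument or row to a line. step_arm: Moves the arm, as the interface text tells. Its arguments: {"type":"object","properties":{"commands":{"type":"array"},"force":{"type":"number"}},"required":["commands"]}

```bash
mkdir -p pics; ls; cat > h.py <<'E'
import numpy as np, cv2
from plant import telemetry, read_camera, camera_params, robot
from scipy.spatial.transform import Rotation as R
def ray(p,px):
    K=p['mtx'];K=np.array(K);d=np.array([(px[0]-K[0,2])/K[0,0],(px[1]-K[1,2])/K[1,1]]);r=np.linalg.norm(d);u=r
    for _ in range(20): u=r/(1+p['k1']*u*u)
    d=d*(u/r if r>0 else 1)
    Rm=R.from_rotvec(np.ravel(p['rvec'])).as_matrix();t=np.ravel(p['tvec'])
    v=Rm.T@np.r_[d,1];return -Rm.T@t, v/np.linalg.norm(v)
def plane(p,px,z):
    c,v=ray(p,px);return c+v*(z-c[2])/v[2]
def tri(rs):
    A=0;b=0
    for c,v in rs:
        M=np.eye(3)-np.outer(v,v);A=A+M;b=b+M@c
    x=np.linalg.solve(A,b);return x,[float(np.linalg.norm(np.cross(v,x-c))) for c,v in rs]
def proj(p,X):
    Rm=R.from_rotvec(np.ravel(p['rvec'])).as_matrix();c=Rm@np.asarray(X)+np.ravel(p['tvec']);d=c[:2]/c[2];d=d*(1+p['k1']*(d@d));K=np.array(p['mtx']);return np.array([K[0,0]*d[0]+K[0,2],K[1,1]*d[1]+K[1,2]])
E
python3 - <<'E'
from h import *
s=telemetry.read_state();print(s)
for n in ['scene','side']:
    im=read_camera(n);p=camera_params(n);cv2.imwrite(f'pics/{n}0.png',im[:,:,::-1]);c,v=ray(p,(320,200));print(n,c,v,p['mtx'],p['k1'])
E
```

```text
pics
{'t': 0.0, 'q': array([-1.31837752e+00,  1.31171251e-01,  1.48926172e+00, -2.64750177e-05,
        1.52297885e+00, -8.54000180e-02]), 'dq': array([ 2.59741621e-04,  3.00808417e-04,  1.11015762e-03, -3.15086498e-05,
        4.74045247e-04,  2.54844976e-04]), 'joint_torque': array([-7.56266381e-04, -5.59842718e+01, -4.91758382e+01,  7.68185430e-02,
        3.56842065e-02, -1.11015415e-04]), 'tool_pos': array([ 0.19877003, -0.5656888 ,  0.30169092]), 'orientation': array([ 2.03873316,  0.34957922, -2.03910152]), 'force': array([ 0.1052283 , -0.22724294, -0.8848118 ]), 'wrist_torque': array([ 0.04258167, -0.04323417,  0.00217858]), 'opening': 0.09326420130745197}
scene [-0.06577602  0.74829998  0.7999489 ] [ 0.46811987 -0.59606877 -0.65235405] [[485.64178536   0.         318.98470941]
 [  0.         485.64178536 202.18478886]
 [  0.           0.           1.        ]] -0.035817295740536846
side [0.06639818 0.94281982 0.59000888] [ 0.37594805 -0.79826128 -0.47057624] [[470.06663265   0.         325.39542699]
 [  0.         470.06663265 200.22182354]
 [  0.           0.           1.        ]] -0.12601407931750813
```

View pics/scene0.png

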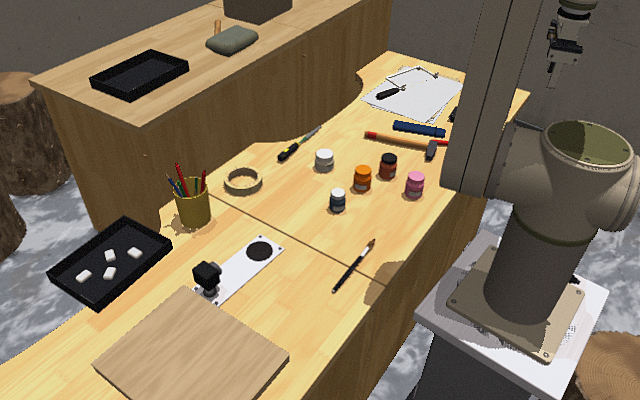

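View pics/side0.png

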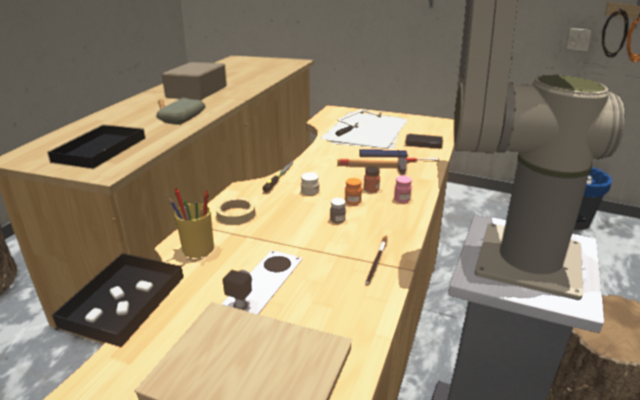

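Scene and side show these candidates (scene pixels):
- red-brown jar with black cap at (388,166)
- orange look-alike at (362,178)
- pink look-alike at (415,184)
- slim jar with white cap at (338,200)
- squat jar with white cap at (324,159)

The black-capped one fits the description. The pad is at (260,251) and the camera head at (207,276). I'll check the choice in a close crop.

```bash
python3 - <<'E'
from h import *
a=cv2.imread('pics/scene0.png')[140:220,300:440];b=cv2.imread('pics/side0.png')[155:225,295:425]
c=cv2.imread('pics/scene0.png')[230:300,185:295];d=cv2.imread('pics/side0.png')[245:315,215:315]
f=lambda x:cv2.resize(x,(400,290),interpolation=cv2.INTER_CUBIC)
cv2.imwrite('pics/crop0.png',np.vstack([np.hstack([f(a),f(b)]),np.hstack([f(c),f(d)])]))
P={n:camera_params(n) for n in('scene','side')}
I={n:cv2.imread(f'pics/{n}0.png') for n in P}
def dark(n,x0,y0,x1,y1,th=70):
    m=(I[n][y0:y1,x0:x1].max(2)<th).astype(np.uint8)
    k,l,s,ce=cv2.connectedComponentsWithStats(m)
    for i in range(1,k):
        if s[i,4]>15: print(n,s[i]+[x0,y0,0,0,0],ce[i]+[x0,y0])
dark('scene',375,145,402,180);dark('side',360,160,384,192)
dark('scene',240,235,280,268);dark('side',255,250,300,280)
for nm,a,b in [('cap',(388,158),(372,171)),('pad',(260,251),(277.5,264)),('head',(207,276),(238,284))]:
    print(nm,tri([ray(P['scene'],a),ray(P['side'],b)]))
E
```

```text
scene [381 153  16  12 150] [388.74       158.66666667]
scene [246 242  26  19 386] [258.83160622 250.84974093]
cap (array([ 0.43812042, -0.17882516,  0.05519064]), [0.002059838765625336, 0.002059838765625424])
pad (array([ 4.98407329e-01,  2.41361009e-01, -2.68210926e-04]), [0.0006420109194136075, 0.0006420109194138282])
head (array([0.49085527, 0.39366138, 0.05650214]), [8.476083894815399e-06, 8.476083894751345e-06])
```

View pics/crop0.png

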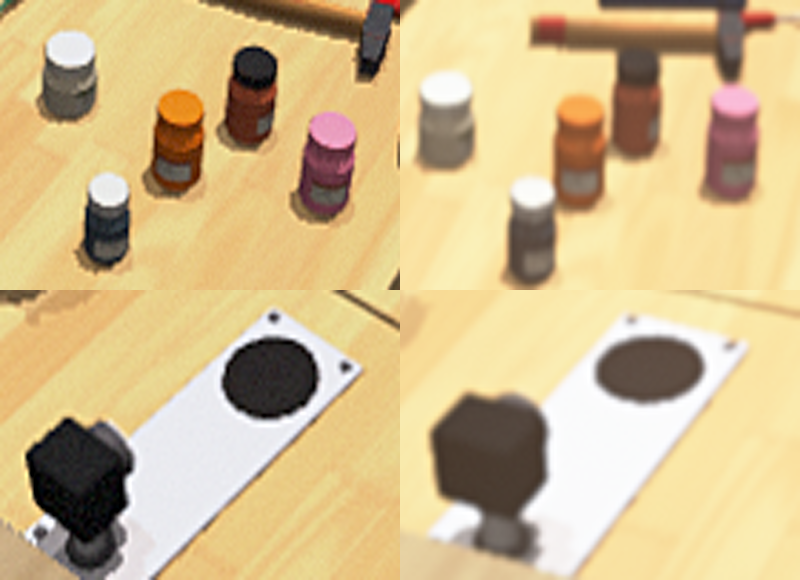

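The crop confirms the red-brown jar with the black cap. Its label is partly visible at the lower right, on the robot side. Next I work out the geometry and the first move.

```bash
cat >> h.py <<'E'
def move(target,yaw):
    """rows numbers: xyz(mm), turn to get TCP at target, pointing down, tool y at yaw (mod pi)"""
    s=telemetry.read_state();R0=R.from_rotvec(s['orientation']);M=R0.as_matrix()
    cy=np.arctan2(M[1,1],M[0,1]);y=cy+(yaw-cy+np.pi/2)%np.pi-np.pi/2
    x=np.array([0,0,-1.]);yy=np.array([np.cos(y),np.sin(y),0]);G=R.from_matrix(np.c_[x,yy,np.cross(x,yy)])
    print('t',s['t'],'pos',s['tool_pos'].round(4),'yaw',round(np.degrees(cy),1),'xaxis',M[:,0].round(3),'q',s['q'].round(2),'open',s['opening'])
    print('xyz',(M.T@(np.array(target)-s['tool_pos'])*1e3).round(1),'turn',(R0.inv()*G).as_rotvec().round(3))
E
python3 - <<'E'
from h import *
P={n:camera_params(n) for n in('scene','side','wrist')}
for nm,px,z in [('tall',(389.2,157.1),.062),('squat',(324.5,153.5),.048),('slim',(338,192.5),.054),('orange',(363,170),.062),('pink',(416,176.5),.062),('pad',(258.8,250.8),.008)]:
    print(nm,plane(P['scene'],px,z).round(4))
im=cv2.imread('pics/scene0.png')[230:300,185:295]
m=((im.min(2)>190)&(im.max(2).astype(int)-im.min(2)<35)).astype(np.uint8)
cs,_=cv2.findContours(m,cv2.RETR_EXTERNAL,cv2.CHAIN_APPROX_NONE);c=max(cs,key=cv2.contourArea)[:,0]+[185,230]
W=np.array([plane(P['scene'],q,.005)[:2] for q in c]);print('plate',W.min(0),W.max(0))
for lo in(0,1): # long edges by y bins
    E=[]
    for y in np.arange(.20,.34,.01):
        w=W[abs(W[:,1]-y)<.008]
        if len(w): E.append([(w[:,0].min(),w[:,0].max())[lo],y])
    E=np.array(E);print(np.polyfit(E[:,1],E[:,0],1),E[:,0].round(3))
c,v=ray(P['wrist'],(320,200));print('wristcam',c,v)
move([.437,-.178,.30],0)
E
```

```text
tall [ 0.4358 -0.1772  0.062 ]
squat [ 0.5853 -0.0939  0.048 ]
slim [0.4543 0.0171 0.054 ]
orange [ 0.4552 -0.0865  0.062 ]
pink [ 0.3398 -0.1519  0.062 ]
pad [0.4958 0.2477 0.008 ]
plate [0.45474113 0.20349996] [0.53456477 0.39989763]
[-0.0286451   0.46585638] [0.461 0.46  0.46  0.459 0.459 0.459 0.458 0.458 0.458 0.458 0.457 0.457
 0.457 0.456 0.457]
[-0.01707533  0.53709481] [0.529 0.535 0.535 0.535 0.534 0.534 0.533 0.533 0.533 0.532 0.532 0.532
 0.532 0.531 0.53 ]
wristcam [ 0.26136938 -0.54317727  0.38334173] [-0.22221025 -0.07694019 -0.97195824]
t 0.1 pos [ 0.1988 -0.5657  0.3018] yaw -70.6 xaxis [-0.     0.002 -1.   ] q [-1.32  0.13  1.49 -0.    1.52 -0.09] open 0.0929167711485624
xyz [   2.3 -286.9 -353.3] turn [-1.233e+00 -1.000e-03  1.000e-03]
```

Emit:
{"fn": "step_arm", "kwargs": {
  "commands": [
    {"xyz":[20,-287,-353],"turn":[-1.843,0,0],"grip":80},
    {"xyz":[50,-287,-353],"turn":[-1.843,0,0],"grip":80},
    {"xyz":[50,-287,-353],"turn":[-1.843,0,0],"grip":80},
    {"xyz":[50,-287,-353],"turn":[-1.843,0,0],"grip":80},
    {"xyz":[50,-287,-353],"turn":[-1.843,0,0],"grip":80},
    {"xyz":[50,-287,-353],"turn":[-1.843,0,0],"grip":80},
    {"xyz":[50,-287,-353],"turn":[-1.843,0,0],"grip":80},
    {"xyz":[50,-287,-353],"turn":[-1.843,0,0],"grip":80},
    {"xyz":[50,-287,-353],"turn":[-1.843,0,0],"grip":80},
    {"xyz":[50,-287,-353],"turn":[-1.843,0,0],"grip":80},
    {"xyz":[50,-287,-353],"turn":[-1.843,0,0],"grip":80},
    {"xyz":[50,-287,-353],"turn":[-1.843,0,0],"grip":80}
  ]
}}

```text
t: 1.6
tool_pos: [0.4366, -0.1783, 0.2525]
orientation: [0.752, 1.437, -0.752]
force: [-0.3, -0.1, 0.0]
opening: 0.0803
```

```bash
python3 - <<'E'
from h import *
p=camera_params('wrist');im=read_camera('wrist');cv2.imwrite('pics/w1.png',im[:,:,::-1]);np.save('w1.npy',p,allow_pickle=True)
move([.437,-.178,.25],np.radians(35));print([proj(p,X).round(1) for X in([.436,-.177,.062],[.455,-.0865,.062],[.340,-.152,.062])])
E
```

```text
t 1.65 pos [ 0.4367 -0.1784  0.2526] yaw 34.8 xaxis [-0.  0. -1.] q [-0.5  -0.19  1.9   0.    1.44 -1.1 ] open 0.08018196302839846
xyz [ 2.6  0.5 -0.2] turn [-0.004 -0.     0.   ]
[array([320.3, 200.7]), array([406.7, 121.3]), array([236.4, 105.7])]
```

View pics/w1.png

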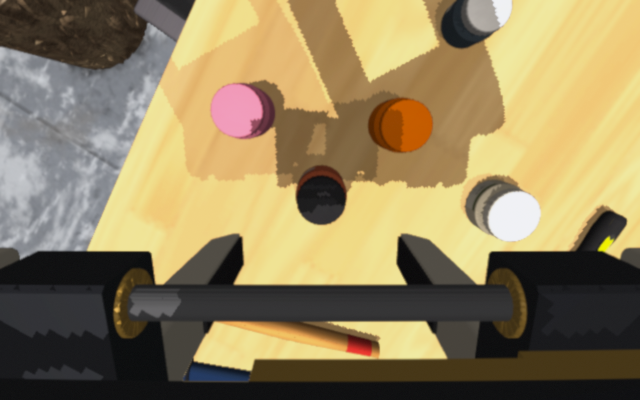

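The wrist view shows the black cap at about (321,199), centred between the fingers. Orange is at (402,125) and pink at (241,110), both clear of them. I'll fit the cap and triangulate.

```bash
python3 - <<'E'
from h import *
p=np.load('w1.npy',allow_pickle=True).item();im=cv2.imread('pics/w1.png')
s=im[165:232,290:352].astype(int);m=((s.max(2)<85)&(s[:,:,2]-s[:,:,0]<22)).astype(np.uint8)
k,l,st,ce=cv2.connectedComponentsWithStats(m);i=1+st[1:,4].argmax()
c,r=cv2.minEnclosingCircle(np.argwhere(l==i)[:,::-1].astype(np.float32));c=np.array(c)+[290,165]
print(st[i]+[290,165,0,0,0],c,r)
P=camera_params('scene')
print(tri([ray(P,(389.2,157.1)),ray(p,c)]),plane(p,c,.062))
a,b=plane(p,c-[r,0],.062),plane(p,c+[r,0],.062);print('diam',np.linalg.norm(a-b))
E
```

```text
[ 297  176   48   48 1777] [320.87616348 199.41992569] 23.99858283996582
(array([ 0.43537146, -0.17578408,  0.06303756]), [0.0002790918824147834, 0.0002790918824147829]) [ 0.43576483 -0.17586103  0.062     ]
diam 0.0393842481684443
```

Emit:
{"fn": "step_arm", "kwargs": {
  "commands": [
    {"xyz":[40,0,-2.5],"turn":[0,0,0],"grip":80},
    {"xyz":[80,0.5,-2.5],"turn":[0,0,0],"grip":80},
    {"xyz":[120,0.5,-2.5],"turn":[0,0,0],"grip":80},
    {"xyz":[154,0.5,-2.5],"turn":[0,0,0],"grip":80},
    {"xyz":[154,0.5,-2.5],"turn":[0,0,0],"grip":80},
    {"xyz":[154,0.5,-2.5],"turn":[0,0,0],"grip":40},
    {"xyz":[154,0.5,-2.5],"turn":[0,0,0],"grip":40},
    {"xyz":[154,0.5,-2.5],"turn":[0,0,0],"grip":40},
    {"xyz":[154,0.5,-2.5],"turn":[0,0,0],"grip":40},
    {"xyz":[154,0.5,-2.5],"turn":[0,0,0],"grip":40},
    {"xyz":[154,0.5,-2.5],"turn":[0,0,0],"grip":40},
    {"xyz":[154,0.5,-2.5],"turn":[0,0,0],"grip":40}
  ],
  "force": 20
}}

```text
t: 3.15
tool_pos: [0.4363, -0.1763, 0.0995]
orientation: [0.749, 1.437, -0.749]
force: [-0.7, 0.2, 6.2]
opening: 0.0451
```

Emit:
{"fn": "step_arm", "kwargs": {
  "commands": [
    {"xyz":[-40,0,0],"turn":[0,0,0],"grip":40},
    {"xyz":[-80,0,0],"turn":[0,0,0],"grip":40},
    {"xyz":[-130,0,0],"turn":[0,0,0],"grip":40},
    {"xyz":[-130,0,0],"turn":[0,0,0],"grip":40}
  ]
}}

```text
t: 3.65
tool_pos: [0.4378, -0.177, 0.2332]
orientation: [0.748, 1.43, -0.748]
force: [0.9, 0.2, -2.1]
opening: 0.0449
```

```bash
python3 - <<'E'
from h import *
print(telemetry.read_state()['force'],telemetry.read_state()['opening'])
move([.4965,.247,.20],np.radians(-58))
E
```

```text
[ 0.94079672  0.18766482 -2.0952154 ] 0.04487957763357821
t 3.65 pos [ 0.4378 -0.177   0.2332] yaw 35.0 xaxis [ 0.007 -0.004 -1.   ] q [-0.49 -0.18  1.93  0.    1.39 -1.1 ] open 0.04487957763357821
xyz [  32.1  290.9 -314.1] turn [-1.519  0.008  0.002]
```

Emit:
{"fn": "step_arm", "kwargs": {
  "commands": [
    {"xyz":[0,146,-157],"turn":[0.81,0,0],"grip":40},
    {"xyz":[0,146,-157],"turn":[0.81,0,0],"grip":40},
    {"xyz":[0,146,-157],"turn":[0.81,0,0],"grip":40},
    {"xyz":[0,146,-157],"turn":[0.81,0,0],"grip":40},
    {"xyz":[0,291,-314],"turn":[1.62,0,0],"grip":40},
    {"xyz":[10,291,-314],"turn":[1.62,0,0],"grip":40},
    {"xyz":[20,291,-314],"turn":[1.62,0,0],"grip":40},
    {"xyz":[30,291,-314],"turn":[1.62,0,0],"grip":40},
    {"xyz":[30,291,-314],"turn":[1.62,0,0],"grip":40},
    {"xyz":[30,291,-314],"turn":[1.62,0,0],"grip":40},
    {"xyz":[30,291,-314],"turn":[1.62,0,0],"grip":40}
  ]
}}

```text
t: 5.03
tool_pos: [0.4936, 0.248, 0.1969]
orientation: [1.9, 0.549, -1.906]
force: [1.2, 0.0, -2.1]
opening: 0.045
```

```bash
python3 - <<'E'
from h import *
move([.4965,.247,.20],np.radians(-58))
p=camera_params('wrist');w=read_camera('wrist');np.save('w2.npy',p,allow_pickle=True)
a=read_camera('scene');b=read_camera('side')
for n,i in(('w2',w),('s2',a),('d2',b)): cv2.imwrite(f'pics/{n}.png',i[:,:,::-1])
S,D=camera_params('scene'),camera_params('side')
X=[.4965,.247,.135];u=proj(S,X).astype(int);v=proj(D,X).astype(int);print(u,v)
c=lambda i,u:cv2.resize(i[u[1]-30:u[1]+50,u[0]-50:u[0]+50],(400,320),interpolation=cv2.INTER_CUBIC)
cv2.imwrite('pics/c2.png',np.vstack([np.hstack([c(a,u),c(b,v)]),np.pad(cv2.resize(w,(448,280)),((0,0),(176,176),(0,0)))])[:,:,::-1])
E
```

```text
t 5.025 pos [0.4936 0.248  0.1969] yaw -57.8 xaxis [-0.003 -0.001 -1.   ] q [ 0.37  0.08  1.74 -0.    1.33  1.38] open 0.045002881837689905
xyz [-3.1  2.4 -2. ] turn [0.003 0.003 0.001]
[255 207] [273 209]
```

View pics/c2.png

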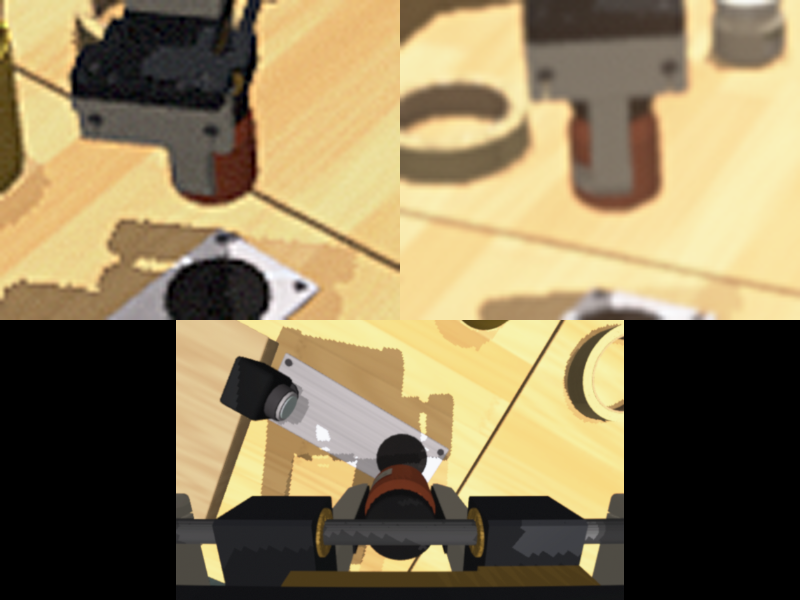

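In c2 the jar hangs over the pad. A finger hides part of the label in the scene and side views, and the wrist view shows a label patch at its lower left. I'll zoom in on the label and measure the pad.

```bash
python3 - <<'E'
from h import *
w=cv2.imread('pics/w2.png');s=cv2.imread('pics/s2.png');d=cv2.imread('pics/d2.png')
f=lambda x,W,H:cv2.resize(x,(W,H),interpolation=cv2.INTER_CUBIC)
cv2.imwrite('pics/c3.png',np.hstack([f(w[190:290,250:390],420,300),np.vstack([f(s[200:232,235:275],375,300)]),]))
cv2.imwrite('pics/c3.png',np.vstack([cv2.imread('pics/c3.png')[:,:795],np.pad(f(d[195:237,250:300],357,300),((0,0),(0,438),(0,0)))]))
m=cv2.cvtColor(w[140:200,270:380],cv2.COLOR_BGR2GRAY)<60
cs,_=cv2.findContours(m.astype(np.uint8),0,1);c=max(cs,key=cv2.contourArea)[:,0]+[270,140]
print(c.min(0),c.max(0))
S=camera_params('scene');p=np.load('w2.npy',allow_pickle=True).item()
g=cv2.cvtColor(s[225:275,235:285],cv2.COLOR_BGR2GRAY)<60
cs,_=cv2.findContours(g.astype(np.uint8),0,1);k=max(cs,key=cv2.contourArea)[:,0]+[235,225]
e=cv2.fitEllipse(k.astype(np.float32));print('scene pad',e,plane(S,e[0],.008))
# circle fit of wrist upper arc of pad on z=.008
W=np.array([plane(p,q,.008)[:2] for q in c if q[1]<172]);A=np.c_[2*W,np.ones(len(W))];x=np.linalg.lstsq(A,(W**2).sum(1),rcond=None)[0]
print('wrist pad',x[:2],np.sqrt(x[2]+x[:2]@x[:2]))
K=np.array([plane(S,q,.008)[:2] for q in k]);print('scene minmax',K.min(0),K.max(0),proj(p,[.4958,.2477,.008]))
E
```

```text
[287 164] [357 199]
scene pad ((258.8577880859375, 250.81414794921875), (18.36717987060547, 24.829036712646484), 84.26622009277344) [0.49567417 0.2476445  0.008     ]
wrist pad [0.49615109 0.24830939] 0.02804758133656576
scene minmax [0.46738877 0.21845671] [0.52560145 0.27558794] [322.61968331 198.78957365]
```

View pics/c3.png

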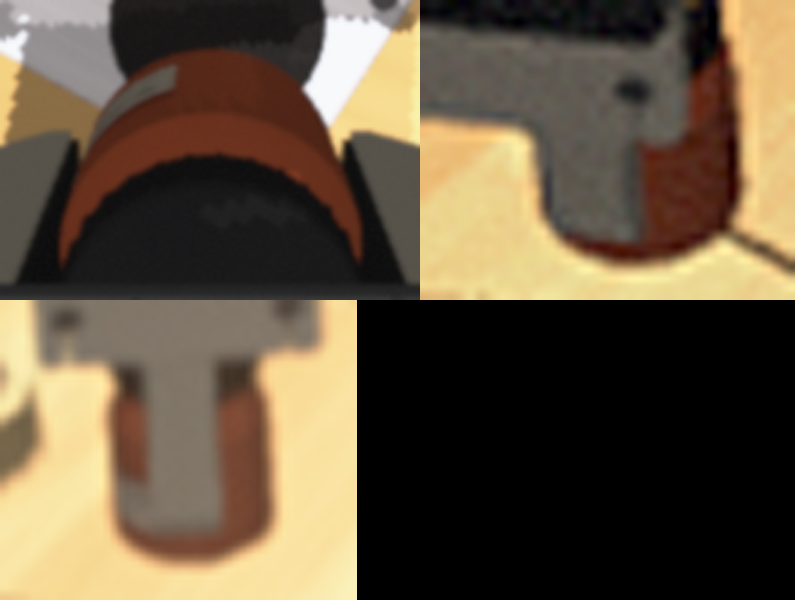

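```bash
python3 - <<'E'
from h import *
S=camera_params('scene');p=np.load('w2.npy',allow_pickle=True).item();D=camera_params('side')
def cyl(P,px,ax,r=.023):
    c,v=ray(P,px);o=c[:2]-ax;a=v[:2]@v[:2];b=o@v[:2];k=o@o-r*r;q=b*b-a*k
    t=(-b-np.sqrt(max(q,0)))/a;X=c+t*v;return round(np.degrees(np.arctan2(X[1]-ax[1],X[0]-ax[0]))%360,1),X[2].round(4),q>0
j=np.array([.4936,.248])-[.0005,0]
for q in((178,67),(174,80),(170,93)): print('w2 edge',cyl(p,(250+q[0]/3,190+q[1]/3),j))
for q in((92,140),(105,110)): print('w2 left',cyl(p,(250+q[0]/3,190+q[1]/3),j))
j0=np.array([.4357,-.176]); sc=lambda q:(300+q[0]*.35,140+q[1]*80/290)
print('scene0',cyl(S,sc((257,125)),j0))
for n,j,l,r in(('orange',[.4552,-.0865],(158,165),(192,172)),('pink',[.3398,-.1519],(309,188),(346,192))):
    print(n,cyl(S,sc(l),np.array(j)),cyl(S,sc(r),np.array(j)))
E
```

```text
w2 edge (np.float64(46.3), np.float64(0.1196), np.True_)
w2 edge (np.float64(47.3), np.float64(0.1266), np.True_)
w2 edge (np.float64(48.3), np.float64(0.1331), np.True_)
w2 left (np.float64(85.9), np.float64(0.1301), np.True_)
w2 left (np.float64(82.2), np.float64(0.1189), np.True_)
scene0 (np.float64(141.0), np.float64(0.023), np.True_)
orange (np.float64(79.7), np.float64(0.0234), np.True_) (np.float64(162.9), np.float64(0.0212), np.True_)
pink (np.float64(83.2), np.float64(0.0251), np.True_) (np.float64(175.7), np.float64(0.0222), np.True_)
```

The label edge measured in the first scene view and in the wrist view gives the same answer: the label faces 92° now. The viewer's axis is about 91–92°. Two views put the pad at (0.496, 0.248), so I lower for the label view.

Emit:
{"fn": "step_arm", "kwargs": {
  "commands": [
    {"xyz":[25,1.3,-2],"turn":[0,0,0],"grip":40},
    {"xyz":[50,1.3,-2],"turn":[0,0,0],"grip":40},
    {"xyz":[67,1.3,-2],"turn":[0,0,0],"grip":40},
    {"xyz":[67,1.3,-2],"turn":[0,0,0],"grip":40},
    {"xyz":[67,1.3,-2],"turn":[0,0,0],"grip":40},
    {"xyz":[67,1.3,-2],"turn":[0,0,0],"grip":40},
    {"xyz":[67,1.3,-2],"turn":[0,0,0],"grip":40},
    {"xyz":[67,1.3,-2],"turn":[0,0,0],"grip":40},
    {"xyz":[67,1.3,-2],"turn":[0,0,0],"grip":40},
    {"xyz":[67,1.3,-2],"turn":[0,0,0],"grip":40},
    {"xyz":[67,1.3,-2],"turn":[0,0,0],"grip":40},
    {"xyz":[67,1.3,-2],"turn":[0,0,0],"grip":40}
  ]
}}

```text
t: 6.68
tool_pos: [0.4968, 0.248, 0.1317]
orientation: [1.904, 0.548, -1.904]
force: [0.4, -0.6, -1.9]
opening: 0.0451
```

```bash
python3 - <<'E'
from h import *
move([.496,.248,.1295],np.radians(32));s=telemetry.read_state();print(s['force'])
p=camera_params('wrist');w=read_camera('wrist');a=read_camera('scene');cv2.imwrite('pics/w4.png',w[:,:,::-1])
S=camera_params('scene');u=proj(S,[.496,.248,.06]).astype(int)
cv2.imwrite('pics/c4.png',np.hstack([cv2.resize(a[u[1]-50:u[1]+50,u[0]-70:u[0]+50],(360,300),interpolation=cv2.INTER_CUBIC),cv2.resize(w[:,110:530],(420,400))[60:360]])[:,:,::-1])
E
```

```text
t 6.675 pos [0.4968 0.248  0.1317] yaw -57.9 xaxis [-0. -0. -1.] q [ 0.37  0.16  1.78 -0.    1.2   1.38] open 0.04507416174347793
xyz [ 2.2 -0.4  0.7] turn [-1.569  0.     0.   ]
[ 0.40231401 -0.60481215 -1.89356935]
```

View pics/c4.png

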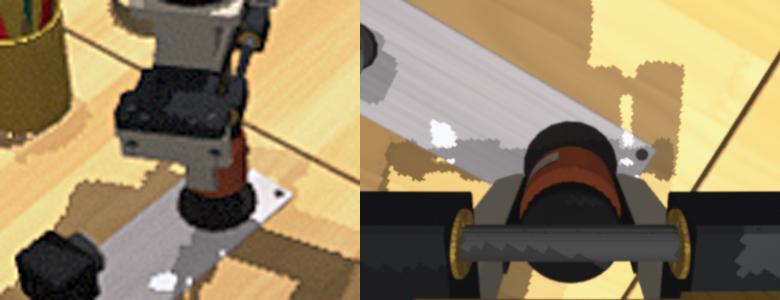

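The jar hangs upright over the pad and clear of it, with the label side toward the camera head. Now the quarter turn to the flank.

Emit:
{"fn": "step_arm", "kwargs": {
  "commands": [
    {"xyz":[0,0,0],"turn":[-1.571,0,0],"grip":40},
    {"xyz":[0,0,0],"turn":[-1.571,0,0],"grip":40},
    {"xyz":[0,0,0],"turn":[-1.571,0,0],"grip":40},
    {"xyz":[0,0,0],"turn":[-1.571,0,0],"grip":40},
    {"xyz":[0,0,0],"turn":[-1.571,0,0],"grip":40},
    {"xyz":[0,0,0],"turn":[-1.571,0,0],"grip":40},
    {"xyz":[0,0,0],"turn":[-1.571,0,0],"grip":40},
    {"xyz":[0,0,0],"turn":[-1.571,0,0],"grip":40},
    {"xyz":[0,0,0],"turn":[-1.571,0,0],"grip":40},
    {"xyz":[0,0,0],"turn":[-1.571,0,0],"grip":40},
    {"xyz":[0,0,0],"turn":[-1.571,0,0],"grip":40},
    {"xyz":[0,0,0],"turn":[-1.571,0,0],"grip":40}
  ]
}}

```text
t: 8.28
tool_pos: [0.4968, 0.248, 0.1318]
orientation: [0.788, 1.423, -0.788]
force: [-0.4, -1.1, -1.6]
opening: 0.0451
```

Emit:
{"fn": "step_arm", "kwargs": {
  "commands": [
    {"xyz":[0,0,0],"turn":[0,0,0],"grip":40},
    {"xyz":[0,0,0],"turn":[0,0,0],"grip":40},
    {"xyz":[0,0,0],"turn":[0,0,0],"grip":40},
    {"xyz":[0,0,0],"turn":[0,0,0],"grip":40},
    {"xyz":[0,0,0],"turn":[0,0,0],"grip":40},
    {"xyz":[0,0,0],"turn":[0,0,0],"grip":40}
  ]
}}

```text
t: 9.02
tool_pos: [0.4968, 0.248, 0.1318]
orientation: [0.787, 1.424, -0.787]
force: [-0.2, 0.8, -1.8]
opening: 0.045
```

```bash
python3 - <<'E'
from h import *
move([.496,.248,.1295],np.radians(122))
w=read_camera('wrist');a=read_camera('scene')
S=camera_params('scene');u=proj(S,[.496,.248,.06]).astype(int)
cv2.imwrite('pics/c5.png',np.hstack([cv2.resize(a[u[1]-50:u[1]+50,u[0]-70:u[0]+50],(360,300),interpolation=cv2.INTER_CUBIC),cv2.resize(w[:,110:530],(420,400))[60:360]])[:,:,::-1])
E
```

```text
t 9.025 pos [0.4968 0.248  0.1318] yaw 32.1 xaxis [-0. -0. -1.] q [ 0.37  0.16  1.78  0.    1.2  -0.19] open 0.045008173613746975
xyz [ 2.3 -0.7 -0.4] turn [-1.568 -0.     0.   ]
```

View pics/c5.png

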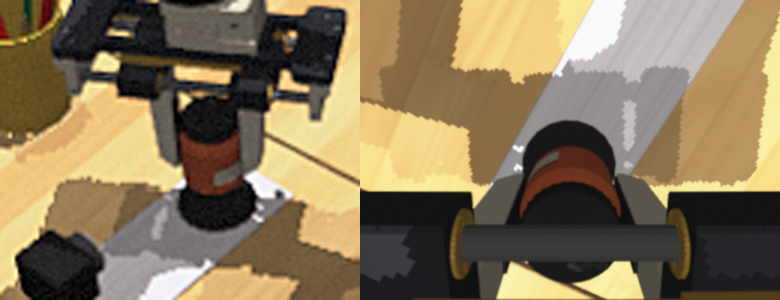

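The flank faces the lens, and the label shows at the scene crop's lower right, about (225,178), facing −x as expected. Now the back.

Emit:
{"fn": "step_arm", "kwargs": {
  "commands": [
    {"xyz":[0,0,0],"turn":[-1.571,0,0],"grip":40},
    {"xyz":[0,0,0],"turn":[-1.571,0,0],"grip":40},
    {"xyz":[0,0,0],"turn":[-1.571,0,0],"grip":40},
    {"xyz":[0,0,0],"turn":[-1.571,0,0],"grip":40},
    {"xyz":[0,0,0],"turn":[-1.571,0,0],"grip":40},
    {"xyz":[0,0,0],"turn":[-1.571,0,0],"grip":40},
    {"xyz":[0,0,0],"turn":[-1.571,0,0],"grip":40},
    {"xyz":[0,0,0],"turn":[-1.571,0,0],"grip":40},
    {"xyz":[0,0,0],"turn":[-1.571,0,0],"grip":40},
    {"xyz":[0,0,0],"turn":[-1.571,0,0],"grip":40},
    {"xyz":[0,0,0],"turn":[-1.571,0,0],"grip":40},
    {"xyz":[0,0,0],"turn":[-1.571,0,0],"grip":40}
  ]
}}

```text
t: 10.62
tool_pos: [0.4968, 0.2481, 0.1317]
orientation: [-0.439, 1.526, 0.439]
force: [-0.2, -0.5, -1.2]
opening: 0.0449
```

Emit:
{"fn": "step_arm", "kwargs": {
  "commands": [
    {"xyz":[0,0,0],"turn":[0,0,0],"grip":40},
    {"xyz":[0,0,0],"turn":[0,0,0],"grip":40},
    {"xyz":[0,0,0],"turn":[0,0,0],"grip":40},
    {"xyz":[0,0,0],"turn":[0,0,0],"grip":40},
    {"xyz":[0,0,0],"turn":[0,0,0],"grip":40},
    {"xyz":[0,0,0],"turn":[0,0,0],"grip":40}
  ]
}}

```text
t: 11.38
tool_pos: [0.4968, 0.2481, 0.1317]
orientation: [-0.44, 1.526, 0.44]
force: [0.4, 0.3, 0.0]
opening: 0.0453
```

```bash
python3 - <<'E'
from h import *
move([.496,.248,.1075],np.radians(122));print(telemetry.read_state()['force'])
E
```

```text
t 11.375 pos [0.4968 0.2481 0.1317] yaw 122.2 xaxis [ 0.  0. -1.] q [ 0.37  0.16  1.78 -0.    1.2  -1.76] open 0.04528577678022716
xyz [24.2  0.4 -0.7] turn [0.003 0.    0.   ]
[0.42701086 0.25441624 0.03224289]
```

Emit:
{"fn": "step_arm", "kwargs": {
  "commands": [
    {"xyz":[8,0,0],"turn":[0,0,0],"grip":40},
    {"xyz":[15,0,0],"turn":[0,0,0],"grip":40},
    {"xyz":[20,0,0],"turn":[0,0,0],"grip":40},
    {"xyz":[22,0,0],"turn":[0,0,0],"grip":40},
    {"xyz":[23.5,0,0],"turn":[0,0,0],"grip":40},
    {"xyz":[23.5,0,0],"turn":[0,0,0],"grip":40},
    {"xyz":[23.5,0,0],"turn":[0,0,0],"grip":40}
  ]
}}

```text
t: 12.25
tool_pos: [0.4969, 0.2481, 0.1085]
orientation: [-0.44, 1.525, 0.44]
force: [-0.3, 0.0, -1.2]
opening: 0.0448
```

Emit:
{"fn": "step_arm", "kwargs": {
  "commands": [
    {"xyz":[0.5,0,0],"turn":[0,0,0],"grip":40},
    {"xyz":[1,0,0],"turn":[0,0,0],"grip":40},
    {"xyz":[1.3,0,0],"turn":[0,0,0],"grip":40},
    {"xyz":[1.3,0,0],"turn":[0,0,0],"grip":40},
    {"xyz":[1.3,0,0],"turn":[0,0,0],"grip":40}
  ]
}}

```text
t: 12.88
tool_pos: [0.497, 0.2481, 0.1075]
orientation: [-0.44, 1.525, 0.44]
force: [-2.6, -0.8, 6.1]
opening: 0.0448
```

The pad contact shows as 6 N, at the expected height. I release slowly, then rise.

Emit:
{"fn": "step_arm", "kwargs": {
  "commands": [
    {"xyz":[0,0,0],"turn":[0,0,0],"grip":47},
    {"xyz":[0,0,0],"turn":[0,0,0],"grip":52},
    {"xyz":[0,0,0],"turn":[0,0,0],"grip":60},
    {"xyz":[0,0,0],"turn":[0,0,0],"grip":75},
    {"xyz":[0,0,0],"turn":[0,0,0],"grip":85},
    {"xyz":[0,0,0],"turn":[0,0,0],"grip":85},
    {"xyz":[-30,0,0],"turn":[0,0,0],"grip":85},
    {"xyz":[-70,0,0],"turn":[0,0,0],"grip":85},
    {"xyz":[-120,0,0],"turn":[0,0,0],"grip":85},
    {"xyz":[-160,0,0],"turn":[0,0,0],"grip":85},
    {"xyz":[-160,0,0],"turn":[0,0,0],"grip":85},
    {"xyz":[-160,0,0],"turn":[0,0,0],"grip":85}
  ]
}}

```text
t: 14.38
tool_pos: [0.4966, 0.248, 0.2663]
orientation: [-0.44, 1.526, 0.44]
force: [0.4, -0.1, -0.2]
opening: 0.0851
```

```bash
python3 - <<'E'
from h import *
s=telemetry.read_state();print(s['t'],s['force'],s['opening'])
p=camera_params('wrist');w=read_camera('wrist');a=read_camera('scene');cv2.imwrite('pics/s6.png',a[:,:,::-1])
q=proj(p,[.4965,.248,.070]);print('expected cap in wrist',q,(q[0]-110),(q[1])*400/400-60, 'scene',proj(camera_params('scene'),[.4965,.248,.07]))
cv2.imwrite('pics/c6.png',np.hstack([cv2.resize(a[130:290,180:420],(480,320),interpolation=cv2.INTER_CUBIC),cv2.resize(w[20:],(540,320))[:,110:430]])[:,:,::-1])
# bystander shift: white caps
b=cv2.imread('pics/scene0.png')[:,:,::-1]
for n,x,y in(('slim',338,193),('squat',324,154)):
    for i in(b,a):
        m=(i[y-10:y+10,x-13:x+13].min(2)>150).astype(np.uint8);M=cv2.moments(m,True);print(n,M['m00'],M['m10']/M['m00'],M['m01']/M['m00'])
E
```

```text
14.375 [ 0.35413624 -0.07194412 -0.17433631] 0.08508352534522544
expected cap in wrist [318.79391687 200.12274154] 208.79391687250643 140.1227415384537 scene [256.7431873  230.76731402]
slim 130.0 11.507692307692308 8.615384615384615
slim 142.0 10.78169014084507 8.408450704225352
squat 177.0 13.384180790960452 8.853107344632768
squat 193.0 13.55958549222798 8.704663212435234
```

View pics/c6.png

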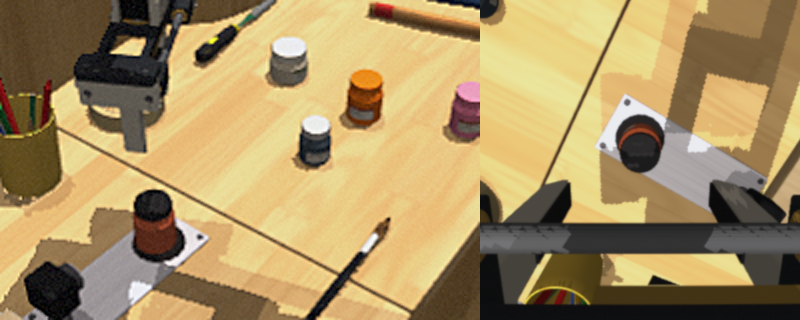

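The jar stands upright on the pad. Its cap top is at scene (257,230), against (257,231) expected. The bystanders haven't moved and the gripper is clear, so I hand in.

```bash
python3 -c "
from plant import robot;print(robot.close_job())"
```

```text
the job is handed in; nothing more can be done
None
```

I showed the tall black-capped jar to the lens (label, then a flank, then its back), with about a second's pause at each. I then stood it on the pad and let go. The job was handed in at about 14.5 s of the 51 s allowed; it reports no verdict.

- **Showing:** the jar was held upright, about 24 mm clear of the pad and within about 1 mm of its centre. Label direction from two views agreed at about 92°, against about 91–92° for the viewer's axis. A picture confirmed the flank view. The back view was checked only by joint angle and pose, as I took no picture there.
- **Final state:** the jar stands upright on the pad, with its cap within about 1 px of where it should be in the scene view. The gripper is open and about 160 mm higher.
- **Other jars:** the two other jars moved less than 1 px in the scene view, and the orange and pink look-alikes were not touched.
- **Disagreement:** the first rough scene/side reading put the pad about 8 mm too low and 7 mm off in y. The later scene and wrist views agreed with each other within 1 mm using the given 8 mm pad height. Contact when setting down came at the height expected, so I used those.

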